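# Lock a circuit board into a board holder

### The job

The circuit board is lying loose in the board holder, with the sliding jaw at its open notch. Squeeze in the orange latch tab on the side of the sliding jaw's black carriage, slide the jaw in to the next notch so that its lip goes over the edge of the board, and let go so that the latch springs out into that notch and the board is locked between the two jaws. Leave the multimeter, the jar, the screwdriver and the parts tray where they are.

Things in the scene. Friction and masses are not known exactly. Their poses are not given: they have to be found in the camera images.
- holder: Board holder, fixed to the bench. A steel rail 280 mm long, 18 wide, top 26 mm above the bench, runs along the holder's y on two grey feet (110 x 28 x 12 mm high, at y = -124 and +126 mm). Origin: middle of the rail at bench level; z up. Fixed jaw at the -y end, sliding jaw to +y, latch tab on the -x side. The rail's +x edge has notches every 25 mm, 11 mm wide, for a 7 mm tooth.
- fixed_jaw (a point): Middle of the aluminium fixed jaw's face (looking to the holder's +y), 50 mm above the bench, level with the ledges that carry the board. Both jaw heads are alike: 120 mm wide along x, ledge tops 50 mm above the bench, and a lip that reaches 9 mm out from the face over the board's edge (underside 54.5, top 59 mm above the bench). Axes as the holder's.
- jaw (a joint): Travel of the sliding jaw along the rail in m, growing as it closes (to the holder's -y). About 0: open notch, where it starts; 0.025: the next notch, right for this board (102.5 mm between jaw faces); more notches follow every 0.025. The tooth drops in within about 2 mm either side of a notch. Sliding friction about 2 N with the latch squeezed; locked with the latch out.
- latch (a joint): How far the latch tab is squeezed in, in m (to the holder's +x). 0: out, tooth in a notch; 0.009: fully in, at its stop. The tooth clears the rail from about 0.0045; between notches a released tab stays about 0.0045 in. A spring returns it: about 3 N at the start, 7 N fully in.
- jaw_grip (a point): Where to pinch the sliding jaw's black carriage, from above, along x: 46 mm above the bench; moves with the jaw; axes as the holder's. From here the ribbed finger rest is at x = +21 mm, the tab's face at x = -30 mm out and -21 mm fully in; the carriage is 58 mm long (y -32 to +26 mm), its top 15 mm up. The jaw's face is 40 mm to -y, the back of its 120 mm wide head 32 mm to -y.
- latch_face (a point): Middle of the outer face of the orange latch tab, 30 mm long along the rail, 24 mm high, 46 mm above the bench; it stands 12 mm proud of the carriage when out. Same axes as the holder.
- board: Green circuit board 140 x 100 x 2 mm (x, y, z), about 180 g, parts up to 30 mm high on top. Origin: centre of its underside; axes nearly the holder's. It lies loose on the ledges, its -y edge a few mm under the fixed jaw's lip, its +y edge 10 to 17 mm short of the open sliding jaw's lip; the closing jaw may push it a few mm towards the fixed jaw.
- multimeter: Orange multimeter lying on its back, 150 x 76 x 45 mm; bystander. Origin: centre of its underside.
- flux_jar: Jar with a blue cap, 56 mm across, 55 mm high; bystander. Origin: centre of its underside.
- screwdriver: Screwdriver with an orange handle, 190 mm long, lying flat to the right of the holder; bystander.
- parts_tray: Blue divided parts tray 110 x 160 x 28 mm; bystander. Origin: centre of its underside.

How it is judged:
On the way:
1. the latch tab is squeezed in, so that its tooth is clear, with the jaw still at the open notch (value of joint latch above 0.004 m and value of joint jaw below 0.01 m), for 0.02 s.
At the end, for the whole second after the job is handed in: The sliding jaw is locked in the next notch (travel 25 mm, within 3.5 mm) with the latch tab sprung out (less than 1.5 mm in), and the board lies flat on the ledges at rest with both edges under the lips (its centre 39 to 47 mm to the holder's -y, within 25 mm across, within 0.06 rad) (value of joint jaw between 0.0215 and 0.0285 m and value of joint latch below 0.0015 m and y of board in the frame of holder between -0.047 and -0.039 m and x of board in the frame of holder between -0.025 and 0.025 m and z of board in the frame of holder between 0.048 and 0.053 m and angle between the y axis of board and the y axis of holder, either way round below 0.06 rad and linear speed of board below 0.01 m/s); the robot touches nothing.
It fails at once if the jaw is forced along the rail with the tooth not lifted (value of joint latch below 0.002 m and value of joint jaw between 0.006 and 0.019 m).
It fails at once if a bystander is moved more than 20 mm (distance of any of multimeter, flux_jar, screwdriver, parts_tray from where it was at the start of the episode above 0.02 m).
It also fails if it takes over 32 s, if anything falls off the work surface, if the arm or the gripper's body presses on something with over 40 N, if the wrist force passes 120 N, or if a joint passes its speed limit or range.

### The arm

A 6-joint arm with a two-finger parallel gripper is mounted at the origin on the work surface. World frame = base frame: x ahead of the robot, y to its left, z up, the work surface at z = 0. Lengths are in m, angles in rad, forces in N, time in s.
With the tool pointing down it reaches from about 0.3 to 0.775 m from the base axis. Payload 14.6 kg.
Tool frame: the origin (TCP) lies midway between the tips of the shut fingers; the grasp point (between the pads) lies 19 mm behind it (ctrl.pinch_z is the distance from the TCP to the grasp point, in m); z points along the fingers, y is the line along which they close (so a half turn about z gives the same grasp; the last joint's range is limited). The gripper opens to 94 mm and grips with 3 to 60 N. Pads are 16 mm wide; open, the fingers measure 119 mm over their backs; the gripper's body (75 mm by 177 mm) begins 78 mm behind the grasp point.
Start: joints at [-0.067, 0.3, 1.521, -0, 1.321, -0.067], TCP at [0.55, -0, 0.205] pointing down, gripper open.
Joint ranges: [-3.03, 3.03], [-0.79, 2.21], [0.23, 2.52], [-1.04, 4.18], [0, 3.07], [-2.55, 2.55]. Speed limits (rad/s): [2.22, 2.22, 2.57, 3.14, 3.14, 3.14].

### API

Orientations are given as [roll, pitch, yaw] about the fixed x, y, z axes, in that order (R = Rz(yaw) Ry(pitch) Rx(roll)).
In Python, from station import ctrl gives the robot as it stands.
- The arm moves only by the tool jog_arm, never from a script. Its argument "motion" is a list of rows, each a list of 7 numbers: the shift along the tool's x, y, z in m, then the turn, a rotation vector about the tool's x, y, z in rad, then the opening, from -1 (shut) to 1 (fully open). In form: [[tx, ty, tz, rx, ry, rz, gripper], ...]. A call has 1 to 5 rows; each row shifts and turns the commanded pose from where the row before left it, along the tool's axes as they then stand; what a row does not reach is not made up. A row lasts 1/10 s, in which the tool goes at most 50 mm and 8.59 degrees, less where a joint would pass 70% of its speed; a pose out of reach is approached as far as the arm can. A call is refused whole if a number of a shift passes 0.05 or a number of a turn 0.15, either way. A call with a gripper value outside its range is refused whole. The fingers move at their own pace and stop on an object; "squeeze" is the grip in N (left out, the last holds). Time passes only in rows, so rows that do not move let the fingers close. It gives the time, the measured TCP pose, the force, the opening and the grip force at its end, in the units of the state.
- ctrl.get_obs(): the state, without advancing time (a new reading comes with each control period).
- ctrl.camera(name): name is "scene" or "side" or "wrist"; returns the picture (400x640x3 uint8, red, green, blue); there is no depth.
- ctrl.camera_model(name): a dict with "intrinsics" (3x3 intrinsics, pixels), "rvec" (rotation vector, rad) and "tvec" (3), from world to camera coordinates, as OpenCV has them. Camera axes: x right, y down, z forward; pixel columns grow to the right and rows downward; lengths in m; the calibration is good to about 2 mm. A picture is of the moment at which its call begins: read the wrist's pose just before it. camera_model takes no time and is no camera call; for the wrist camera it gives the pose at the moment of the call.
- ctrl.hand_in(): hands the job in; it is judged then, once.
The state is a dict: "time_s": time; "qpos": joint angles; "joint_vel": joint speeds; "tau": joint torques, N m; "ee_pos": TCP position; "eef_rot": TCP orientation; "force": force on the tool from outside, world axes, zero at the start; "moment": the same for the moment, N m; "grip_width": finger opening in m; "grip_force": force on a finger pad.
Only numpy, scipy, OpenCV 4.12 (cv2) and the standard library are available. Lean on these libraries where they do the work, as an engineer would, in place of code of your own. Each camera call takes 0.05 s, during which the arm holds its last target. There are 200 camera calls.

## Working session

There is one attempt and no reset: what is moved stays moved. The work goes in short steps, Python scripts to look and compute and a tool call to move; the robot and the scene stay as the last step left them, time stands still between calls to the robot, and variables do not carry over. Pictures are saved under pics/ and viewed, at most 10 in all, crops included, and the job is handed in when it is done.

Besides the shell and the picture viewer there is one more tool, called after "Request:" as a command line: name --pt "numbers of a row" for each row, then --argument value for the rest. jog_arm: Moves the arm, as the interface text tells. Its arguments: {"type":"object","properties":{"motion":{"type":"array"},"squeeze":{"type":"number"}},"required":["motion"]}

```bash
mkdir -p pics; python3 - <<'E'
from station import ctrl
import cv2, numpy as np, pickle
d={}
for n in ["scene","side","wrist"]:
    m=ctrl.camera_model(n); im=ctrl.camera(n); d[n]=(m,im)
    cv2.imwrite(f"pics/{n}0.png",im[:,:,::-1])
    R=cv2.Rodrigues(np.array(m["rvec"]))[0]; print(n,(-R.T@np.array(m["tvec"]).ravel()).round(3),R[2].round(2))
pickle.dump(d,open("d0.pkl","wb"))
o=ctrl.get_obs(); print(o["time_s"],o["ee_pos"],o["eef_rot"],o["grip_width"],ctrl.pinch_z)
E
```

```text
scene [0.823 0.39  0.996] [-0.25 -0.45 -0.86]
side [-0.032 -0.751  0.793] [ 0.51  0.58 -0.64]
wrist [0.55  0.083 0.384] [-0.   -0.28 -0.96]
0.15 [ 5.49823470e-01 -2.20104247e-06  2.05057143e-01] [-3.14081921e+00 -3.98825539e-05  1.57079486e+00] 0.09408293071448713 0.0188
```

View pics/scene0.png

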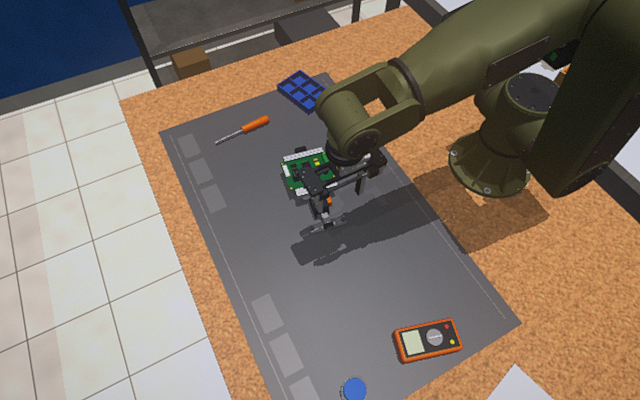

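View pics/side0.png

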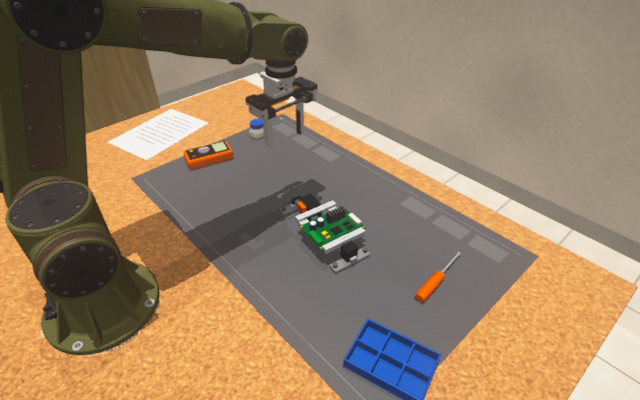

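View pics/wrist0.png

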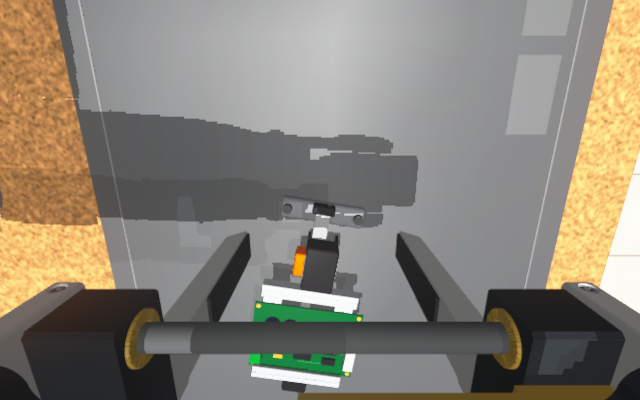

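The wrist view shows the carriage near (322,260), the orange tab at (299,262), the sliding jaw's white head at (311,296) and the far foot at (325,212). In the side view the tab is at about (301,206), and in the scene view at (328,200).

```bash
cat > h.py <<'E'
import numpy as np, cv2
def ray(m,p):
    K=np.array(m["intrinsics"]);R=cv2.Rodrigues(np.array(m["rvec"]))[0];t=np.array(m["tvec"]).ravel()
    q=cv2.undistortPoints(np.array([[p]],float),K,None).ravel()
    v=R.T@np.array([*q,1]);return -R.T@t,v/np.linalg.norm(v)
def plane(m,p,z):
    c,v=ray(m,p);return c+v*(z-c[2])/v[2]
def tri(*mp):
    A=np.zeros((3,3));b=np.zeros(3)
    rs=[ray(m,p) for m,p in mp]
    for c,v in rs:
        P=np.eye(3)-np.outer(v,v);A+=P;b+=P@c
    x=np.linalg.solve(A,b);return x,[np.linalg.norm((np.eye(3)-np.outer(v,v))@(x-c))*1000 for c,v in rs]
def comps(im,mask,box):
    u0,v0,u1,v1=box;k=np.zeros(mask.shape,np.uint8);k[v0:v1,u0:u1]=mask[v0:v1,u0:u1]
    n,l,s,c=cv2.connectedComponentsWithStats(k);return [(s[i],c[i].round(1),l==i) for i in range(1,n) if s[i,4]>15]
def hsv(im,lo,hi): return cv2.inRange(cv2.cvtColor(im,cv2.COLOR_RGB2HSV),lo,hi)
OR=((3,150,90),(18,255,255))
E
python3 - <<'E'
from h import *; import pickle
d=pickle.load(open("d0.pkl","rb"))
for n,b in dict(wrist=(270,230,325,290),side=(280,190,325,225),scene=(315,185,345,215)).items():
    m,im=d[n]
    for s,c,l in comps(im,hsv(im,*OR),b):
        r=cv2.minAreaRect(np.argwhere(l)[:,::-1].astype(np.float32)); print(n,s,c,cv2.boxPoints(r).round(1).tolist())
m,im=d["wrist"]
for s,c,l in comps(im,hsv(im,(0,0,200),(179,40,255)),(240,270,380,390)):
    r=cv2.minAreaRect(np.argwhere(l)[:,::-1].astype(np.float32)); B=cv2.boxPoints(r)
    print("white",s,c,[plane(m,p,.059).round(4).tolist() for p in B])
A=[cv2.resize(d[n][1][v:v+100,u:u+133],(532,400) if 0 else (400,300),interpolation=cv2.INTER_CUBIC) for n,u,v in(("wrist",250,205),("wrist",250,300),("side",270,170),("scene",270,130))]
cv2.imwrite("pics/c1.png",np.vstack([np.hstack(A[:2]),np.hstack(A[2:])])[:,:,::-1])
E
```

```text
wrist [292 246  14  31 127] [298.9 257.4] [[291.20001220703125, 274.70001220703125], [296.1000061035156, 245.5], [306.0, 247.1999969482422], [301.1000061035156, 276.3999938964844]]
side [297 201  10  12  82] [301.4 206.5] [[294.0, 205.0], [299.5, 199.5], [308.0, 208.0], [302.5, 213.5]]
scene [327 196   5  10  28] [329.  200.1] [[326.20001220703125, 196.6999969482422], [329.70001220703125, 195.8000030517578], [331.8999938964844, 204.5], [328.3999938964844, 205.39999389648438]]
white [ 261  285   98   29 1309] [308.3 297.8] [[0.4719, -0.143, 0.059], [0.4763, -0.1194, 0.059], [0.5938, -0.1391, 0.059], [0.5915, -0.1635, 0.059]]
white [343 354  12  18 168] [348.4 362.3] [[0.5757, -0.2503, 0.059], [0.5804, -0.221, 0.059], [0.5924, -0.2242, 0.059], [0.588, -0.2537, 0.059]]
white [251 366  89  22 927] [294.8 376.6] [[0.4525, -0.2604, 0.059], [0.4556, -0.2429, 0.059], [0.5727, -0.2625, 0.059], [0.5711, -0.2804, 0.059]]
```

View pics/c1.png

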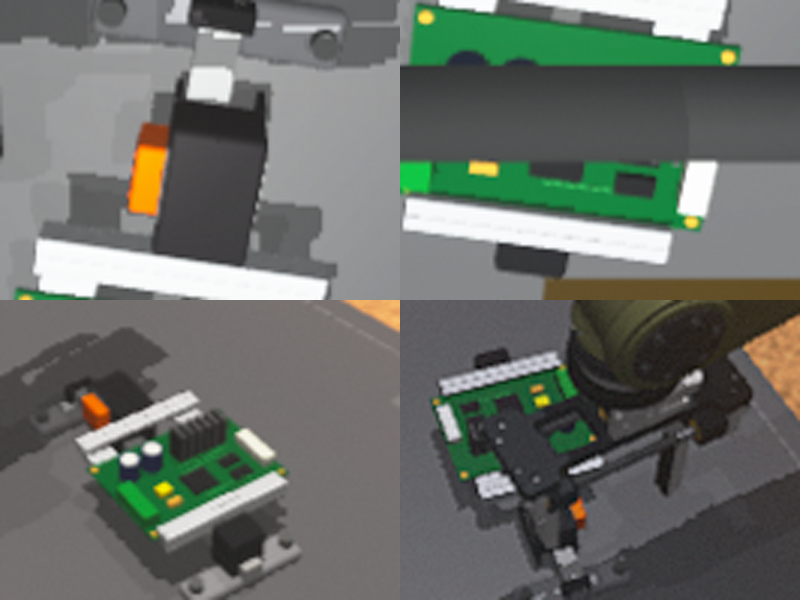

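The crops show the tab's bright top at wrist pixels of about (295.5,253.5), (305,254), (302.5,277) and (292.5,275), with its darker end face above. The holder is turned about -0.166 rad.

```bash
python3 - <<'E'
from h import *; import pickle
d=pickle.load(open("d0.pkl","rb")); W=d["wrist"][0]; S=d["side"][0]; C=d["scene"][0]
a=-.166; X=np.array([np.cos(a),np.sin(a),0]);Y=np.array([-np.sin(a),np.cos(a),0])
tops=[plane(W,p,.058) for p in ((295.5,253.5),(305,254),(302.5,277),(292.5,275))]
for t in tops: print(t.round(4))
print("grip via tab", ((tops[0]+tops[3])/2+.030*X).round(4))
print("tri", [(x.round(4),r) for x,r in [tri((W,(298.9,257.4)),(S,(301.4,206.5))),tri((W,(298.9,257.4)),(S,(301.4,206.5)),(C,(329,200.1)))]])
# lip ends of sliding head top, +x and -x, two views (side crop at (270,170)/3)
# side: top surface left/right outer corners
sp=lambda u,v:(270+u/3.0075,170+(v-300)/3)
wp=lambda u,v:(250+u/3.0075,205+v/3)
print("head back corners",tri((W,wp(37,240)),(S,sp(76,440)))[0].round(4),tri((W,wp(330,282)),(S,sp(190,392)))[0].round(4))
E
```

```text
[ 0.5178 -0.079   0.058 ]
[ 0.5291 -0.0797  0.058 ]
[ 0.5255 -0.1104  0.058 ]
[ 0.5135 -0.1076  0.058 ]
grip via tab [ 0.5453 -0.0983  0.058 ]
tri [(array([ 0.5224, -0.0912,  0.0465]), [np.float64(1.99595985841894), np.float64(1.9959598584187772)]), (array([ 0.5204, -0.0919,  0.0486]), [np.float64(2.7096257325514683), np.float64(2.992686372501332), np.float64(3.040464349405103)])]
head back corners [ 0.4767 -0.1216  0.0583] [ 0.5961 -0.1418  0.057 ]
```

Request:
jog_arm --pt "-0.034 -0.003 0.02 0 0 0 1" --pt "-0.034 -0.003 0.02 0 0 0 1" --pt "-0.033 -0.002 0.02 0 0 0 1" --pt "0 0 0.02 0 0 0.083 1" --pt "0 0 0 0 0 0.083 1"

```text
time_s: 0.65
ee_pos: [0.5405, -0.1017, 0.1225]
eef_rot: [-3.137, -0.0, 1.4]
force: [0.0, 0.4, -0.3]
grip_width: 0.0942
grip_force: 0.0
```

Request:
jog_arm --pt "0 0 0 0 0 0 1" --pt "0 0 0 0 0 0 1"

```text
time_s: 0.85
ee_pos: [0.5421, -0.101, 0.1257]
eef_rot: [3.141, 0.0, 1.407]
force: [0.9, 0.6, -0.1]
grip_width: 0.094
grip_force: 0.0
```

```bash
python3 - <<'E'
from station import ctrl
import cv2, numpy as np, pickle
m=ctrl.camera_model("wrist");o=ctrl.get_obs();im=ctrl.camera("wrist")
pickle.dump((m,im,o),open("d1.pkl","wb"))
cv2.imwrite("pics/w1.png",im[:,:,::-1]); print(o["ee_pos"],o["eef_rot"],o["time_s"],o["force"])
E
```

```text
[ 0.54213298 -0.10096396  0.12569443] [3.14121630e+00 6.49359488e-05 1.40736437e+00] 0.85 [ 0.89191991  0.63347973 -0.0778728 ]
```

View pics/w1.png

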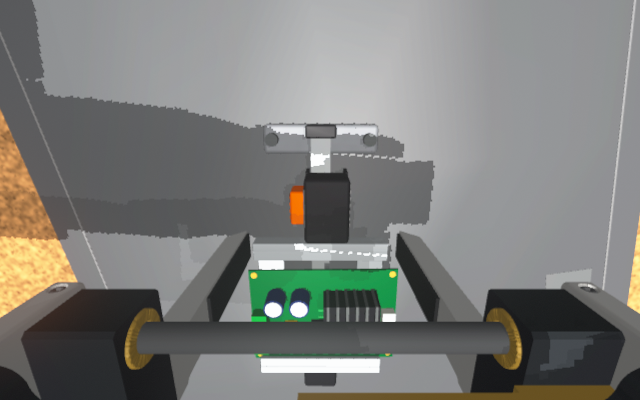

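The holder is now square in the picture, with the carriage top at about (305-349, 175-240), the tab at (291-304, 187-224) and the rail near column 320.

```bash
python3 - <<'E'
from h import *; import pickle
m,im,o=pickle.load(open("d1.pkl","rb")); m0,im0=pickle.load(open("d0.pkl","rb"))["wrist"]
a=o["eef_rot"][2]-np.pi/2; X=np.array([np.cos(a),np.sin(a),0]);Y=np.array([-np.sin(a),np.cos(a),0]);T=np.array(o["ee_pos"])
h=lambda P:(np.array([(P-T)@X,(P-T)@Y])*1000).round(1).tolist()
for s,c,l in comps(im,hsv(im,*OR),(280,170,312,240)):
    print(s,c); u,v,w,q,_=s
    # bright top vs end face: row brightness
    print([int(im[r,u:u+w].max(axis=1 if 0 else 0)[0]) for r in range(v,v+q,3)])
    for p in ((u-.5,v+q-.5),(u-.5,v-.5)): print("tab outer .058",h(plane(m,p,.058)),".034",h(plane(m,p,.034)))
print("row200",[im[200,c].tolist() for c in range(346,354)],[im[200,c].tolist() for c in range(301,308)])
print("carr top bottom L,R",h(plane(m,(304.5,240),.061)),h(plane(m,(349.5,240),.061)),h(plane(m,(320,172),.061)))
print("rail y", [h(plane(m,(c,160),.026)) for c in (309,331)],"blk",[h(plane(m,(c,131),.026)) for c in (305.5,336.5)],"foot",[h(plane(m,(c,128),.012)) for c in (264,378)])
# height of tab near(-y) end & carriage from two wrist places
print(tri((m,(290.5,224)),(m0,(292.5,275))))
g=im.astype(int).sum(2); print("rail row160",[int(x) for x in g[160,300:340]])
print("head/board: front board edges",h(plane(m,(255,269),.052)),h(plane(m,(390,269),.052)), "head", h(plane(m,(250,244),.059)),h(plane(m,(390,244),.059)),h(plane(m,(390,268),.059)))
E
```

```text
[289 186  15  38 490] [296.4 205. ]
[143, 145, 223, 248, 248, 248, 248, 248, 247, 247, 234, 234, 239]
tab outer .058 [-29.4, -10.8] .034 [-32.2, -20.0]
tab outer .058 [-28.3, 23.1] .034 [-31.0, 17.2]
row200 [[58, 57, 58], [52, 51, 53], [45, 45, 46], [54, 54, 54], [107, 107, 107], [107, 108, 108], [112, 113, 112], [114, 115, 115]] [[248, 121, 0], [248, 120, 1], [170, 105, 86], [75, 76, 76], [53, 52, 53], [52, 52, 52], [57, 56, 56]]
carr top bottom L,R [-15.5, -25.1] [23.7, -25.1] [-1.9, 35.2]
rail y [[-12.3, 39.5], [8.0, 39.5]] blk [[-15.1, 65.6], [12.8, 65.6]] foot [[-54.8, 67.5], [52.4, 67.5]]
(array([ 0.51336888, -0.10725369,  0.05879421]), [np.float64(0.21111962646441015), np.float64(0.2111196264645914)])
rail row160 [342, 345, 342, 342, 346, 344, 322, 312, 313, 314, 546, 757, 762, 762, 762, 762, 762, 762, 762, 762, 762, 762, 762, 752, 642, 557, 557, 560, 559, 558, 452, 370, 356, 356, 359, 356, 359, 356, 355, 357]
head/board: front board edges [-62.7, -58.4] [63.1, -58.4] head [-63.9, -29.8] [59.8, -29.8] [61.3, -53.5]
```

Request:
jog_arm --pt "0.004 0 0.03 0 0 0 1" --pt "0 0 0.03 0 0 0 1" --pt "0 0 0.025 0 0 0 1" --pt "0 0 0.014 0 0 0 1" --pt "0 0 0 0 0 0 1" --squeeze 15

```text
time_s: 1.4
ee_pos: [0.542, -0.0968, 0.0253]
eef_rot: [-3.139, -0.0, 1.406]
force: [0.1, 0.6, 0.7]
grip_width: 0.0944
grip_force: 0.0
```

Request:
jog_arm --pt "0 0 0 0 0 0 -1" --pt "0 0 0 0 0 0 -1" --pt "0 0 0 0 0 0 -1" --pt "0 0 0 0 0 0 -1" --pt "0 0 0 0 0 0 -1"

```text
time_s: 1.9
ee_pos: [0.5428, -0.0971, 0.0268]
eef_rot: [3.141, 0.0, 1.405]
force: [0.0, 0.4, -0.8]
grip_width: 0.0577
grip_force: 0.0
```

Request:
jog_arm --pt "0 0 0 0 0 0 -1" --pt "0 0 0 0 0 0 -1" --pt "0 0 0 0 0 0 -1"

```text
time_s: 2.2
ee_pos: [0.5444, -0.0974, 0.0266]
eef_rot: [3.137, 0.0, 1.405]
force: [14.4, -2.1, -8.3]
grip_width: 0.0415
grip_force: 15.0
```

Request:
jog_arm --pt "0 0.001 0 0 0 0 -1" --pt "0 0.001 0 0 0 0 -1" --pt "0 0 0 0 0 0 -1"

```text
time_s: 2.5
ee_pos: [0.5444, -0.0974, 0.0265]
eef_rot: [-3.141, 0.0, 1.405]
force: [-3.2, 1.1, 3.2]
grip_width: 0.042
grip_force: 15.0
```

Request:
jog_arm --pt "-0.004 0 0 0 0 0 -1" --pt "-0.004 0 0 0 0 0 -1" --pt "-0.004 0 0 0 0 0 -1" --pt "0 0 0 0 0 0 -1"

```text
time_s: 2.9
ee_pos: [0.5424, -0.1099, 0.0265]
eef_rot: [-3.141, 0.0, 1.404]
force: [-5.6, -1.4, 4.6]
grip_width: 0.0418
grip_force: 15.0
```

Request:
jog_arm --pt "-0.004 0 0 0 0 0 -1" --pt "-0.004 0 0 0 0 0 -1" --pt "-0.004 0 0 0 0 0 -1" --pt "-0.001 0 0 0 0 0 -1" --pt "0 0 0 0 0 0 -1"

```text
time_s: 3.4
ee_pos: [0.5403, -0.1222, 0.0265]
eef_rot: [-3.141, 0.0, 1.405]
force: [-4.6, 1.5, 5.4]
grip_width: 0.0421
grip_force: 15.0
```

Request:
jog_arm --pt "0 0 0 0 0 0 -1" --pt "0 0 0 0 0 0 -1"

```text
time_s: 3.6
ee_pos: [0.5403, -0.1223, 0.0265]
eef_rot: [-3.141, 0.0, 1.405]
force: [-4.7, 1.9, 5.4]
grip_width: 0.0414
grip_force: 15.0
```

Request:
jog_arm --pt "0 0 0 0 0 0 1" --pt "0 0 0 0 0 0 1" --pt "0 0 0 0 0 0 1" --pt "0 0 0 0 0 0 1" --pt "0 0 0 0 0 0 1"

```text
time_s: 4.1
ee_pos: [0.5407, -0.1222, 0.0264]
eef_rot: [3.141, 0.0, 1.405]
force: [1.1, -0.1, -0.0]
grip_width: 0.0788
grip_force: 0.0
```

Request:
jog_arm --pt "0 0 0 0 0 0 1" --pt "0 0 -0.03 0 0 0 1" --pt "0.01 0 -0.04 0 0 0 1" --pt "0.03 0 -0.03 0 0 0 1" --pt "0 0 0 0 0 0 1"

```text
time_s: 4.6
ee_pos: [0.5492, -0.0808, 0.1307]
eef_rot: [3.135, -0.0, 1.407]
force: [0.5, -0.0, -0.2]
grip_width: 0.0939
grip_force: 0.0
```

```bash
python3 - <<'E'
from station import ctrl
from h import *
m=ctrl.camera_model("wrist");o=ctrl.get_obs();im=ctrl.camera("wrist");s=ctrl.camera("side")
A=[cv2.resize(x,(400,300),interpolation=cv2.INTER_CUBIC) for x in (im[100:340,160:480],s[170:270,270:403])]
cv2.imwrite("pics/w2.png",np.hstack(A)[:,:,::-1]); print(o["ee_pos"],o["force"])
for s_,c,l in comps(im,hsv(im,*OR),(260,100,330,300)):
    u,v,w,q,_=s_; print(s_,c)
    a=-.166;X=np.array([np.cos(a),np.sin(a),0]);Y=np.array([-np.sin(a),np.cos(a),0])
    for p in ((u-.5,v+q-.5),(u+w-.5,v+q-.5)):
        P=plane(m,p,.058);G=np.array([.5421,-.1010,0]);print((P-G)@X,(P-G)@Y)
E
```

```text
[ 0.54924129 -0.08082693  0.13066091] [ 0.46228763 -0.04748693 -0.15573841]
[287 231  13  38 377] [293.2 248.7]
-0.028900042754575948 -0.03615751000609856
-0.016857253538920793 -0.03618577494249132
```

View pics/w2.png

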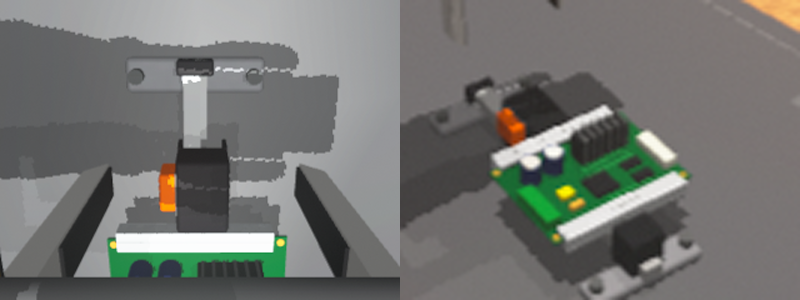

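The tab's outer edge is back to -28.9 mm (it was -29.4 mm before). The jaw has moved about 25 mm, and both lips lie over the board's edges. The robot is clear, so I'm handing in.

```bash
python3 -c "
from station import ctrl
print(ctrl.hand_in())"
```

```text
the job is handed in; nothing more can be done
None
```

I handed the job in. By the camera, the jaw has travelled about 25 mm to the next notch, the latch tab has sprung back out, and both lips are over the board's edges; the robot is clear, but the hand-in returned no verdict.

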